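Make up a pressing stack on the press base

TASK

Make up the pressing stack on the round steel press base, in this order: first the grey steel block, lying flat in the middle of the base; on it, in the middle, the one of the two ring dies whose hole the copper disc will cover completely; then the copper disc, centred over that hole; last the stemmed pressing foot, upright and centred on the disc. Let go of each piece before you fetch the next, and leave the other ring die and the hollow steel cup where they are.

Things in the scene. Friction and masses are not known exactly. Their poses are not given: they have to be found in the camera images.
- base_top (a point): Press base: a round dark steel plate, 100 mm across and 10 mm thick, fixed to the bench, with three small bright screw heads near its rim. This point is the centre of its top face, 10 mm above the bench.
- block_mid (a point): Steel block: a plain grey rectangular bench block, 44 x 68 mm and 28 mm high, loose, about 0.6 kg. This point is its centre, half-way up (14 mm). Its x axis runs along the 44 mm side, y along the 68 mm side, z up.
- die_narrow_mid (a point): Narrow ring die: a bright steel ring, 42 mm outer diameter, 12 mm high, with a through hole of 12 mm (thick walled), loose, about 0.09 kg. This point is its centre, half-way up (6 mm). Its z axis is its own axis, upward while it lies flat.
- die_wide_mid (a point): Wide ring die: a bright steel ring, 42 mm outer diameter, 12 mm high, with a through hole of 30 mm (thin walled), loose; the disc would fall into this hole. This point is its centre, half-way up (6 mm). Its z axis is its own axis, upward while it lies flat.
- disc_mid (a point): Copper disc: a dark brown-red heat-stained round blank, 24 mm across and 6 mm thick, loose, about 0.02 kg. This point is its centre, half-way up (3 mm). Its z axis is its own axis, upward while it lies flat.
- foot_mid (a point): Pressing foot: a turned aluminium piece, loose, about 0.1 kg, 36 mm high in all: a round flat foot 36 mm across and 12 mm high, then a short cone, then an upright round stem 20 mm across from 15 to 36 mm above its underside (grip it by the stem). This point is on its axis, half-way up (18 mm). Its z axis points up the stem.
- cup_mid (a point): Steel cup: a low hollow turned dark grey cup, open upward, 56 mm across and 18 mm high, loose, not part of the job. This point is its centre, half-way up (9 mm).
Things that resemble listed ones, but are neither listed nor needed, are in the scene too. What is shaped like the part that bears die_narrow_mid but purple is not meant.

How it is judged:
By the outcome, as a careful person would: the job done as asked, in the order asked, and still so for the second after the job is handed in, with the robot touching nothing.
It also fails if it takes over 102 s, if anything falls off the work surface, if the arm or the gripper's body presses on something with over 40 N, if the wrist force passes 120 N, or if a joint passes its speed limit or range.

ROBOT

A 7-joint arm with a two-finger parallel gripper is mounted at the origin on the work surface; the furniture and walls round the work are solid. World frame = base frame: x ahead of the robot, y to its left, z up, the work surface at z = 0. Lengths are in m, angles in rad, forces in N, time in s.
With the tool pointing down it reaches from about 0.35 to 0.9 m from the base axis. Payload 8.1 kg.
Tool frame: the origin (TCP) lies on the centre line of the jaws, within the pads' length; the fingertips stand 19 mm ahead of it and the grasp point (between the pads) is the TCP (arm.tip_reach is the distance from the TCP to the fingertips, in m); z points along the fingers, y is the line along which they close (so a half turn about z gives the same grasp; the last joint's range is limited). The gripper opens to 92 mm and grips with 3 to 60 N. Pads are 19 mm wide; open, the fingers measure 130 mm over their backs; the gripper's body (75 mm by 190 mm) begins 47 mm behind the grasp point.
Start: joints at [-1.302, 0.434, 0.025, 1.573, -0.012, 1.134, -0.075], TCP at [0.227, 0.582, 0.246] pointing down, gripper open.
Joint ranges: [-2.62, 2.62], [-0.44, 2.09], [-1.27, 1.32], [0.08, 2.57], [-1.32, 4.46], [0.12, 2], [-2.74, 2.74]. Speed limits (rad/s): [2.22, 2.22, 3.01, 3.01, 3.14, 3.14, 3.14].

INTERFACE

Orientations are given as a rotation vector (axis times angle).
In Python, from cell import arm gives the robot as it stands.
- The arm moves only by the tool arm_command, never from a script. Its argument "targets" is a list that holds one entry, the list of rows, each a list of 6 numbers: the shift along the tool's x, y, z in m, then the turn, a rotation vector about the tool's x, y, z in rad. A call has 1 to 10 rows; each row shifts and turns the commanded pose from where the row before left it, along the tool's axes as they then stand; what a row does not reach is not made up. A row lasts 1/8 s, in which the tool goes at most 62.5 mm and 10.7 degrees, less where a joint would pass 70% of its speed; a pose out of reach is approached as far as the arm can. A call with a gripper value outside its range is refused whole. "jaw" is the finger opening in m, from 0 to 0.0918, set as the call begins (left out, the last holds). The fingers move at their own pace and stop on an object; "newtons" is the grip in N (left out, the last holds). Time passes only in rows, so rows that do not move let the fingers close. It gives the time, the measured TCP pose, the force, the opening and the grip force at its end, in the units of the state.
- arm.observe(): the state, without advancing time (a new reading comes with each control period).
- arm.get_image(name): name is "scene" or "top" or "wrist"; returns a dict with "pixels" (384x512x3 uint8, red, green, blue), "z_map" (384x512 float32, m along the optical axis (not along the pixel's ray), 0 where there is no reading), "fx", "fy", "cx", "cy" (pixels), "xyz" and "rotation" of the camera in the world; the wrist camera has in their place "T_tool_cam" (4x4, takes a point from camera to tool coordinates, whose origin is the TCP and whose axes are the flange's). Camera axes: x right, y down, z forward; pixel columns grow to the right and rows downward; lengths in m; the calibration is good to about 2 mm. A picture is of the moment at which its call begins: read the wrist's pose just before it.
- arm.sign_off(): hands the job in; it is judged then, once.
The state is a dict: "clock": time; "joints": joint angles; "dq": joint speeds; "joint_efforts": joint torques, N m; "position": TCP position; "ee_rot": TCP orientation; "force": force on the tool from outside, world axes, zero at the start; "ft_torque": the same for the moment, N m; "width": opening from 0.0 (shut) to 1.0 (fully open); "gripper_force": force on a finger pad.
Only numpy, scipy, OpenCV 4.12 (cv2) and the standard library are available. Lean on these libraries where they do the work, as an engineer would, in place of code of your own. Each camera call takes 0.05 s, during which the arm holds its last target. There are 200 camera calls.

## Working session

There is one attempt and no reset: what is moved stays moved. The work goes in short steps, Python scripts to look and compute and a tool call to move; the robot and the scene stay as the last step left them, time stands still between calls to the robot, and variables do not carry over. Pictures are saved under pics/ and viewed, at most 14 in all, crops included, and the job is handed in when it is done.

Besides the shell and the picture viewer there is one more tool, called after "Call:" by a JSON object that holds its "method" and its "body". arm_command: Moves the arm, as the interface text tells. Its arguments: {"type":"object","properties":{"targets":{"type":"array","items":{"type":"array","items":{"type":"array","items":{"type":"number"}}}},"jaw":{"type":"number"},"newtons":{"type":"number"}},"required":["targets"]}

```bash
mkdir -p pics; ls; python3 - <<'E'
from cell import arm
import cv2,pickle
print(arm.observe())
for n in("scene","top"):
    d=arm.get_image(n); cv2.imwrite(f"pics/{n}0.png",cv2.resize(d["pixels"][...,::-1],(800,600),interpolation=cv2.INTER_CUBIC)); pickle.dump(d,open(n+".pkl","wb"))
    print(n,d["fx"],d["cx"],d["xyz"],d["rotation"])
E
```

```text
pics
{'clock': 0.0, 'joints': array([-1.30163059,  0.43524758,  0.02497421,  1.57410275, -0.01160442,
        1.13399867, -0.07509223]), 'dq': array([ 0.00026381,  0.00094386, -0.00137166, -0.00111594,  0.00138596,
       -0.00080431, -0.0026301 ]), 'joint_efforts': array([-1.03957907e-03, -6.67836356e+01,  9.84502137e-01, -3.14461327e+01,
       -6.05132477e-02,  4.26825334e-02,  1.68616211e-04]), 'position': array([0.22691205, 0.58183118, 0.2449275 ]), 'ee_rot': array([-5.80682566e-01, -3.08730055e+00,  2.51895256e-03]), 'force': array([ 0.10287425,  0.06581162, -0.39346805]), 'ft_torque': array([0.01155423, 0.03865918, 0.00642384]), 'gripper_force': 0.0, 'width': 0.9999676037475012}
scene 354.0489746163613 255.89487928799957 [-0.08457075 -0.37345366  0.54482054] [-1.90389382  1.22669418 -0.61112624]
top 438.06190198349526 245.5336187140257 [ 0.39657589 -0.04517769  0.96628467] [-2.15863862  2.15871858 -0.20228771]
```

View pics/top0.png

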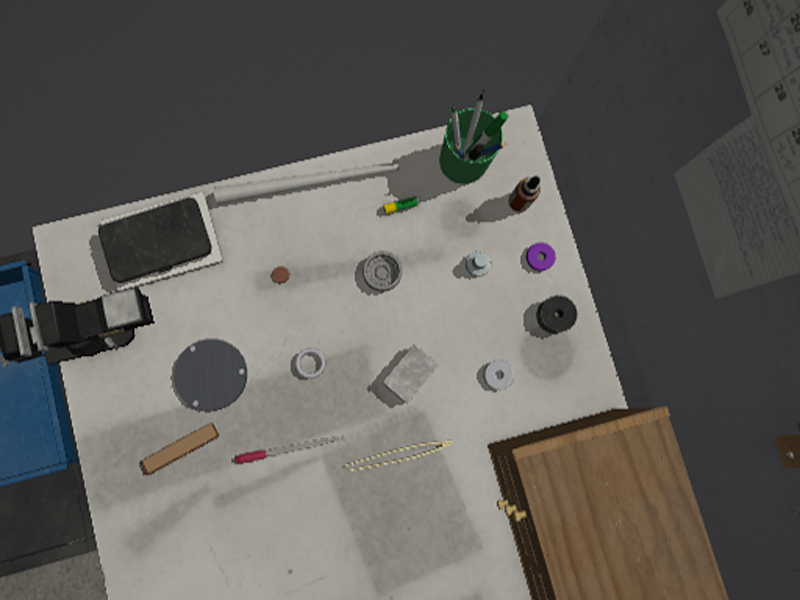

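View pics/scene0.png

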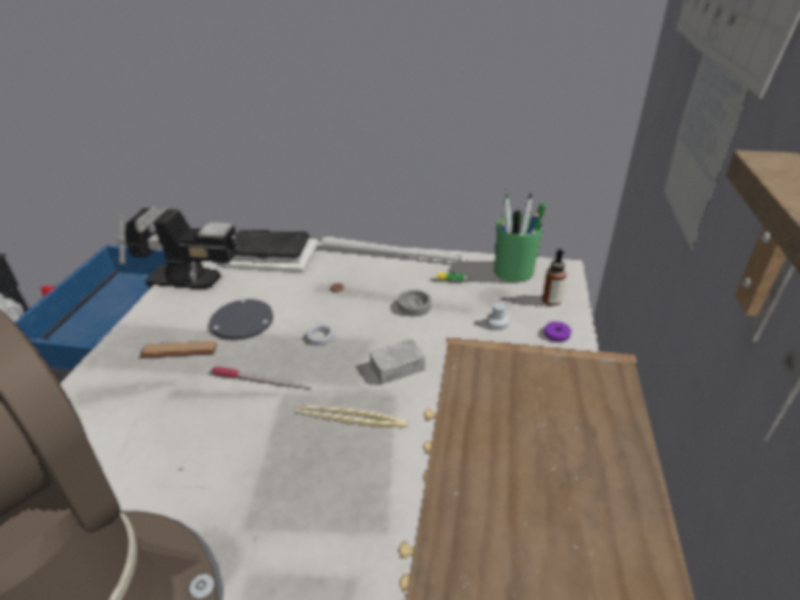

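The top view (800x600) shows:
- base (210,375)
- wide ring (309,363)
- bright narrow ring (497,375)
- purple look-alike ring (540,257)
- copper disc (281,275)
- cup (381,272)
- foot (478,263)
- block (410,374)

There is also a black round thing at (556,315). The bright narrow ring fits the description because it is neither purple nor black. I'll confirm it in a crop and measure.

```bash
cat > h.py <<'E'
import numpy as np,cv2,pickle
from scipy.spatial.transform import Rotation as R
def world(d,u,v,z=None,T=None):
    "pixel -> world; on plane height z (or by depth)"
    if T is None: Rm,t=R.from_rotvec(d["rotation"]).as_matrix(),np.array(d["xyz"])
    else: Rm,t=T[:3,:3],T[:3,3]
    r=Rm@np.array([(u-d["cx"])/d["fx"],(v-d["cy"])/d["fy"],1])
    s=d["z_map"][int(round(v)),int(round(u))] if z is None else (z-t[2])/r[2]
    return t+s*r
E
python3 - <<'E'
from h import *
d=pickle.load(open("top.pkl","rb"));k=1/1.5625
for n,u,v,z in [("base",210,375,.01),("wide",309,363,.012),("narrow",497,375,.012),("disc",281,275,.006),("cup",381,272,.018),("foot",479,257,.036),("block",411,373,.028),("shelf",600,480,None),("shelfedge",515,455,None),("shelfcorner",490,447,None),("shelfcorner2",667,410,None),("black",556,312,None),("bottle",530,185,None),("pen",480,110,None),("vise",125,308,None),("vise2",40,340,None),("table",400,500,None),("blk1",411,345,.028),("blk2",438,364,.028),("blk3",408,402,.028),("blk4",384,381,.028)]:
    print(n,world(d,u*k,v*k,z).round(3),world(d,u*k,v*k).round(3))
c=d["pixels"][140:280,225:375,::-1];cv2.imwrite("pics/c1.png",cv2.resize(c,(640,600),interpolation=cv2.INTER_CUBIC))
E
```

```text
base [0.444 0.161 0.01 ] [0.444 0.161 0.007]
wide [0.46  0.025 0.012] [ 0.461  0.026 -0.001]
narrow [ 0.443 -0.238  0.012] [ 0.444 -0.24  -0.002]
disc [0.585 0.066 0.006] [0.586 0.067 0.004]
cup [ 0.588 -0.075  0.018] [ 0.591 -0.076  0.003]
foot [ 0.606 -0.212  0.036] [ 0.606 -0.212  0.035]
block [ 0.445 -0.116  0.028] [ 0.445 -0.116  0.03 ]
shelf [ 0.315 -0.323  0.164] [ 0.315 -0.323  0.164]
shelfedge [ 0.344 -0.225  0.167] [ 0.344 -0.225  0.167]
shelfcorner [ 0.345 -0.222  0.028] [ 0.345 -0.222  0.028]
shelfcorner2 [ 0.395 -0.405  0.169] [ 0.395 -0.405  0.169]
black [ 0.534 -0.328 -0.001] [ 0.534 -0.328 -0.001]
bottle [ 0.695 -0.275  0.084] [ 0.695 -0.275  0.084]
pen [ 0.792 -0.206  0.106] [ 0.792 -0.206  0.106]
vise [0.522 0.247 0.111] [0.522 0.247 0.111]
vise2 [0.48  0.341 0.127] [0.48  0.341 0.127]
table [ 0.273 -0.101 -0.001] [ 0.273 -0.101 -0.001]
blk1 [ 0.484 -0.116  0.028] [ 0.486 -0.119 -0.002]
blk2 [ 0.457 -0.153  0.028] [ 0.459 -0.156 -0.001]
blk3 [ 0.406 -0.111  0.028] [ 0.406 -0.113 -0.   ]
blk4 [ 0.434 -0.079  0.028] [ 0.434 -0.079  0.029]
```

View pics/c1.png

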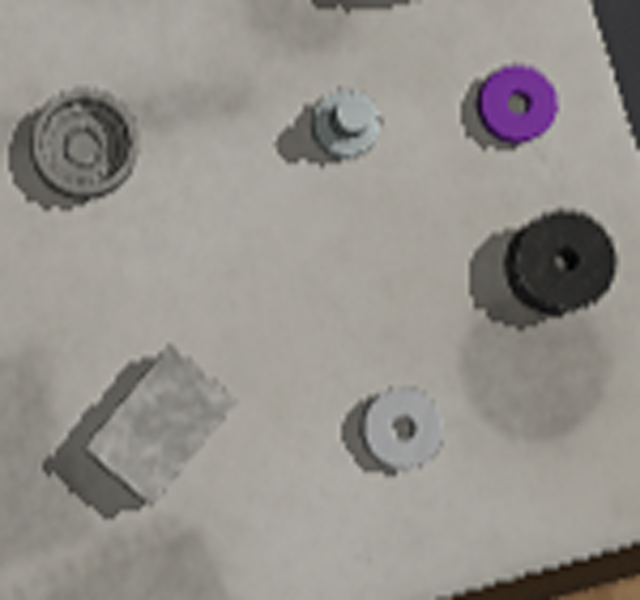

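The crop confirms it: a bright grey thick-walled ring at (403,430), the purple ring at (517,103) and a black wheel at (562,262). The block corners are (170,347), (237,403), (152,502) and (88,442). Next I'll check the obstacle extents near the base and the ring, and the wrist camera mounting.

```bash
cat >> h.py <<'E'
def plan(s,goal,yaw):
    "rows to reach goal pos and tool-y yaw(deg, mod 180): turn about tool z, then shift in tool axes"
    M=R.from_rotvec(s["ee_rot"]).as_matrix();p=s["position"]
    y0=np.degrees(np.arctan2(M[1,1],M[0,1]));dy=(yaw-y0+90)%180-90
    a=np.radians(y0+dy);d=np.array(goal)-p
    B=np.array([[-np.sin(a),np.cos(a),0],[np.cos(a),np.sin(a),0],[0,0,-1]])
    # residual tilt, as tool-axes rotvec
    Rt=np.column_stack(B);tot=R.from_matrix(M.T@Rt).as_rotvec()
    print("yaw now %.1f"%y0,"turn tz %.4f rad"%-np.radians(dy),"rotvec",tot.round(4),"shift",(B@d).round(4),"from",p.round(4),"q",s["joints"].round(2))
E
python3 - <<'E'
from h import *
from cell import arm
d=pickle.load(open("top.pkl","rb"))
cs=[(170,347),(237,403),(152,502),(88,442)]
P=np.array([world(d,225+x/4.267,140+y/4.286,.028)[:2] for x,y in cs]);print(P.round(4),P.mean(0))
print([np.linalg.norm(P[i]-P[i-1]).round(4) for i in range(4)],np.degrees(np.arctan2(*(P[1]-P[0])[::-1])),np.degrees(np.arctan2(*(P[2]-P[3])[::-1])))
print("ring",world(d,225+403/4.267,140+430/4.286,.012),"foot",world(d,225+350/4.267,140+115/4.286,.036))
v,u=np.mgrid[:384,:512];Z=d["z_map"];Rm=R.from_rotvec(d["rotation"]).as_matrix()
W=np.stack([(u-d["cx"])/d["fx"]*Z,(v-d["cy"])/d["fy"]*Z,Z],-1)@Rm.T+d["xyz"]
m=(W[...,2]>.045)&(Z>0)
for n,c in (("base",(.444,.161)),("ring",(.443,-.238)),("foot",(.606,-.212)),("disc",(.585,.066)),("block",(.445,-.116))):
    D=W[...,:2]-c;r=np.hypot(D[...,0],D[...,1]);q=m&(r<.17)
    A=(np.degrees(np.arctan2(D[...,1],D[...,0]))//20*20)
    print(n,[(int(a),r[q&(A==a)].min().round(3),W[...,2][q&(A==a)].max().round(3)) for a in np.unique(A[q])])
w=arm.get_image("wrist");print(w["T_tool_cam"],w["fx"])
plan(arm.observe(),[.445,-.116,.2],np.degrees(np.arctan2(*(P[1]-P[0])[::-1])))
E
```

```text
[[ 0.4833 -0.1201]
 [ 0.4552 -0.1536]
 [ 0.4062 -0.1104]
 [ 0.4359 -0.0786]] [ 0.44513683 -0.11569957]
[np.float64(0.063), np.float64(0.0437), np.float64(0.0653), np.float64(0.0435)] -129.97539777879325 -132.97112940589176
ring [ 0.44241501 -0.24050953  0.012     ] foot [ 0.60097414 -0.21284847  0.036     ]
base [(20, np.float64(0.107), np.float64(0.117)), (40, np.float64(0.092), np.float64(0.114)), (60, np.float64(0.111), np.float64(0.13))]
ring [(-180, np.float64(0.084), np.float64(0.17)), (-160, np.float64(0.085), np.float64(0.171)), (-140, np.float64(0.093), np.float64(0.17)), (-120, np.float64(0.121), np.float64(0.17)), (160, np.float64(0.088), np.float64(0.17))]
foot [(-60, np.float64(0.101), np.float64(0.079)), (-40, np.float64(0.099), np.float64(0.102)), (-20, np.float64(0.12), np.float64(0.138)), (0, np.float64(0.116), np.float64(0.139))]
disc []
block [(-140, np.float64(0.142), np.float64(0.17)), (-120, np.float64(0.168), np.float64(0.169))]
[[-1.35122526e-03 -9.68876223e-01 -2.47541993e-01  6.57754153e-02]
 [ 9.99999036e-01 -1.38827054e-03 -2.48913187e-05  5.17908854e-05]
 [-3.19538648e-04 -2.47541788e-01  9.68877165e-01 -1.39510918e-01]
 [ 0.00000000e+00  0.00000000e+00  0.00000000e+00  1.00000000e+00]] 277.9630807266908
yaw now 68.7 turn tz 0.3258 rad rotvec [-1.200e-03  3.000e-04  3.258e-01] shift [-0.6155 -0.3948  0.0451] from [0.227  0.5819 0.2451] q [-1.3   0.44  0.03  1.57 -0.01  1.13 -0.08]
```

Call:
{"method": "arm_command", "body": {"targets": [[[0,0,0,0,0,0.176],[0,0,0,0,0,0.176],[-0.039,-0.0236,0,0,0,0],[-0.039,-0.0236,0,0,0,0],[-0.039,-0.0236,0,0,0,0],[-0.039,-0.0236,0,0,0,0],[-0.039,-0.0236,0,0,0,0],[-0.039,-0.0236,0,0,0,0],[-0.039,-0.0236,0,0,0,0],[-0.039,-0.0236,0,0,0,0]]], "jaw": 0.0918}}

```text
clock: 1.4
position: [0.336, 0.2327, 0.2457]
ee_rot: [1.112, 2.938, 0.0]
force: [0.2, -0.1, 0.1]
width: 1.003
gripper_force: 0.0
```

Call:
{"method": "arm_command", "body": {"targets": [[[-0.039,-0.0236,0.01,0,0,0],[-0.039,-0.0236,0.02,0,0,0],[-0.039,-0.0236,0.02,0,0,0],[-0.039,-0.0236,0.02,0,0,0],[-0.039,-0.0236,0.02,0,0,0],[-0.039,-0.0236,0.02,0,0,0],[-0.039,-0.0236,0.015,0,0,0],[-0.039,-0.0236,0,0,0,0],[0,0,0,0,0,0],[0,0,0,0,0,0]]]}}

```text
clock: 2.65
position: [0.4442, -0.1135, 0.1205]
ee_rot: [-1.113, -2.937, -0.0]
force: [-0.2, -0.1, 0.5]
width: 0.996
gripper_force: 0.0
```

```bash
cat >> h.py <<'E'
def wshot(name):
    from cell import arm
    s=arm.observe();w=arm.get_image("wrist")
    T=np.eye(4);T[:3,:3]=R.from_rotvec(s["ee_rot"]).as_matrix();T[:3,3]=s["position"];T=T@w["T_tool_cam"]
    pickle.dump((w,T,s),open(name+".pkl","wb"));cv2.imwrite(f"pics/{name}.png",cv2.resize(w["pixels"][...,::-1],(800,600),interpolation=cv2.INTER_CUBIC))
    print("clock",s["clock"],"F",s["force"].round(1),"w",s["width"],s["gripper_force"])
    return w,T,s
def wpt(name,u,v,z):
    w,T,s=pickle.load(open(name+".pkl","rb"));return world(w,u/1.5625,v/1.5625,z,T)
E
python3 - <<'E'
from h import *
w,T,s=wshot("w1");plan(s,[.445,-.116,.12],48.5)
E
```

```text
clock 2.65 F [-0.2 -0.1  0.5] w 0.9958042249890877 0.0
yaw now 48.5 turn tz 0.0000 rad rotvec [-0.0002 -0.0008  0.    ] shift [-0.0022 -0.0013  0.0005] from [ 0.4442 -0.1135  0.1205] q [-0.24  0.35  0.48  2.14 -0.25  0.7   1.25]
```

View pics/w1.png

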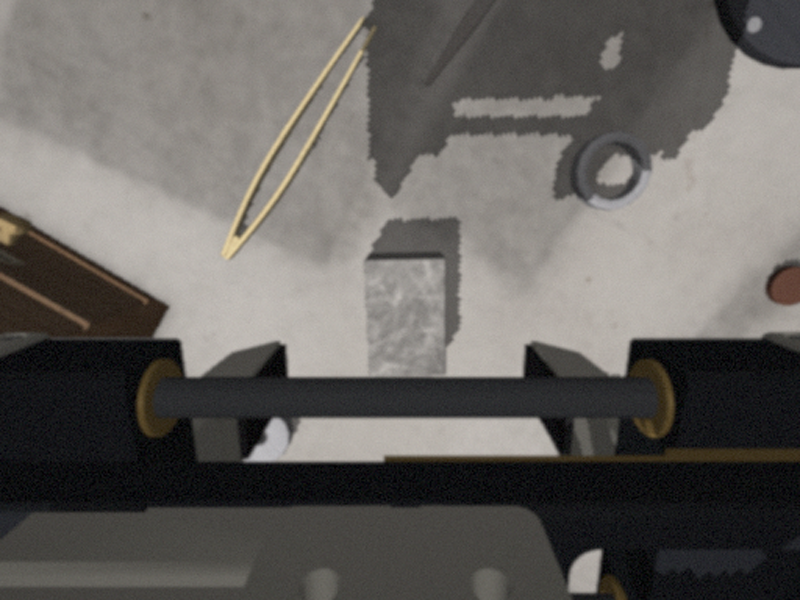

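The wrist view shows the block square to the jaws, with its far top edge from (366,259) to (445,259) and its sides straight down. The narrow ring is partly hidden at (270,440).

```bash
python3 - <<'E'
from h import *
w,T,s=pickle.load(open("w1.pkl","rb"))
a=wpt("w1",366,259,.028);b=wpt("w1",445,259,.028);c=wpt("w1",369,374,.028);e=wpt("w1",445,374,.028)
print(a,b,np.linalg.norm(a-b))
M=R.from_rotvec(s["ee_rot"]).as_matrix()
for p in(a,b,c,e): print((M.T@(p-s["position"])).round(4))
tx=M[:,0];f=(a+b)/2
for sg in(1,-1): print("centre",f+sg*.034*tx)
E
```

```text
[ 0.40739044 -0.10859327  0.028     ] [ 0.43558098 -0.07681647  0.028     ] 0.04247906628763967
[ 0.0308 -0.0206  0.0926]
[0.0307 0.0218 0.0926]
[-0.0358 -0.0205  0.0925]
[-0.0359  0.0233  0.0925]
centre [ 0.39602074 -0.07017634  0.02802586]
centre [ 0.44695068 -0.1152334   0.02797414]
```

Call:
{"method": "arm_command", "body": {"targets": [[[-0.003,0.001,0.02,0,0,0],[0,0,0.02,0,0,0],[0,0,0.02,0,0,0],[0,0,0.02,0,0,0],[0,0,0.0165,0,0,0],[0,0,0,0,0,0],[0,0,0,0,0,0]]]}}

```text
clock: 3.58
position: [0.4477, -0.1144, 0.0248]
ee_rot: [1.111, 2.938, 0.001]
force: [-0.3, -0.2, -0.5]
width: 0.998
gripper_force: 0.0
```

Call:
{"method": "arm_command", "body": {"targets": [[[0,0,0,0,0,0],[0,0,0,0,0,0],[0,0,0,0,0,0],[0,0,0,0,0,0],[0,0,0,0,0,0],[0,0,0,0,0,0]]], "jaw": 0.03, "newtons": 45}}

```text
clock: 4.32
position: [0.4473, -0.1152, 0.0242]
ee_rot: [-1.113, -2.938, 0.0]
force: [-1.0, -0.1, 1.2]
width: 0.474
gripper_force: 44.9
```

Call:
{"method": "arm_command", "body": {"targets": [[[0,0,-0.015,0,0,0],[0,0,-0.035,0,0,0],[0,0,-0.035,0,0,0],[0,0,-0.035,0,0,0],[0.0142,0.0342,0,0,0,0],[0.0142,0.0342,0,0,0,0],[0.0142,0.0342,0,0,0,0],[0.0142,0.0342,0,0,0,0],[0.0142,0.0342,0,0,0,0],[0.0142,0.0342,0,0,0,0]]]}}

```text
clock: 5.58
position: [0.5191, 0.096, 0.1448]
ee_rot: [-1.112, -2.937, 0.001]
force: [1.1, -0.2, -5.3]
width: 0.474
gripper_force: 44.9
```

Call:
{"method": "arm_command", "body": {"targets": [[[0,0,0,0,0,0],[0,0,0,0,0,0],[0,0,0,0,0,0]]]}}

```text
clock: 5.95
position: [0.519, 0.0939, 0.1444]
ee_rot: [-1.115, -2.937, 0.001]
force: [-0.6, -0.1, -5.5]
width: 0.479
gripper_force: 44.9
```

```bash
python3 - <<'E'
from h import *
w,T,s=wshot("w2")
E
```

```text
clock 5.95 F [-0.6 -0.1 -5.5] w 0.4788821692494015 44.85827565193176
```

View pics/w2.png

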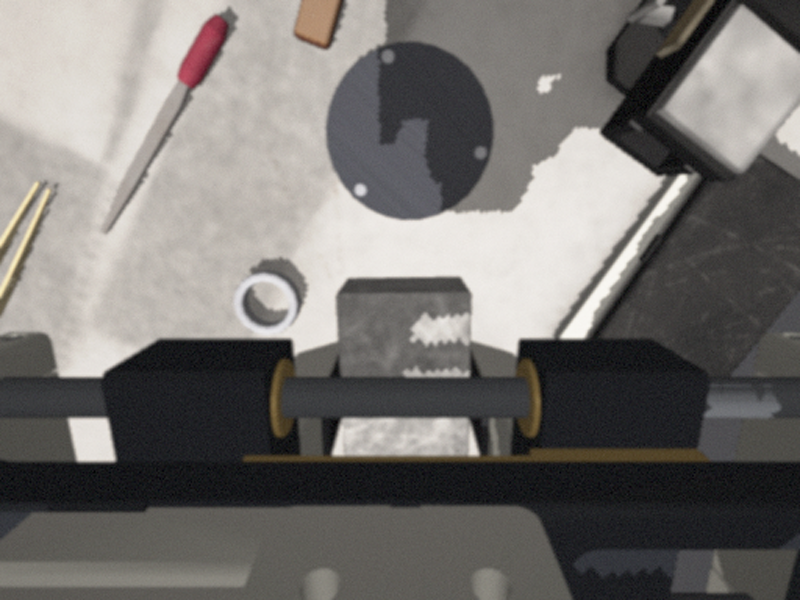

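Base rim: top (408,41), bottom (412,219), left (327,130), right (493,130). The held block's top far edge runs from (338,293) to (470,293).

```bash
python3 - <<'E'
from h import *
w,T,s=pickle.load(open("w2.pkl","rb"));M=R.from_rotvec(s["ee_rot"]).as_matrix()
P=np.array([wpt("w2",u,v,.01)[:2] for u,v in[(408,41),(412,219),(327,130),(493,130),(350,72),(468,71),(350,186),(470,186)]])
A=np.c_[2*P,np.ones(len(P))];x=np.linalg.lstsq(A,(P**2).sum(1),rcond=None)[0];print("base",x[:2],"r",np.sqrt(x[2]+x[0]**2+x[1]**2))
for u in(338,470):print("held edge tool",(M.T@(wpt("w2",u,293,s["position"][2]+.0038)-s["position"])).round(4))
plan(s,[x[0],x[1],.15],140);plan(s,[x[0],x[1],.15],128)
E
```

```text
base [0.44710572 0.16196118] r 0.04834227024064671
held edge tool [ 0.0344 -0.0212 -0.0038]
held edge tool [ 0.0343  0.0211 -0.0038]
yaw now 48.4 turn tz 1.5435 rad rotvec [-5.0000e-04  4.0000e-04  1.5435e+00] shift [ 0.0059 -0.0989 -0.0056] from [0.519  0.0939 0.1444] q [-0.63  0.41  0.46  1.96 -0.25  0.83  0.82]
yaw now 48.4 turn tz -1.3887 rad rotvec [-5.0000e-04 -5.0000e-04 -1.3887e+00] shift [ 0.0147  0.0979 -0.0056] from [0.519  0.0939 0.1444] q [-0.63  0.41  0.46  1.96 -0.25  0.83  0.82]
```

Call:
{"method": "arm_command", "body": {"targets": [[[0,0,0,0,0,-0.1785],[0,0,0,0,0,-0.1785],[0,0,0,0,0,-0.1785],[0,0,0,0,0,-0.1785],[0,0,0,0,0,-0.1785],[0,0,0,0,0,-0.1785],[0,0,0,0,0,-0.1785],[0,0,0,0,0,0]]]}}

```text
clock: 7.0
position: [0.5194, 0.094, 0.1443]
ee_rot: [0.812, -3.035, -0.0]
force: [-0.2, -0.3, -5.7]
width: 0.478
gripper_force: 44.9
```

Call:
{"method": "arm_command", "body": {"targets": [[[0.0074,0.0238,0,0,0,0],[0.0074,0.0238,0,0,0,0],[0.0074,0.0238,0,0,0,0],[0.0074,0.0238,0,0,0,0],[0,0,0.03,0,0,0],[0,0,0.03,0,0,0],[0,0,0,0,0,0],[0,0,0,0,0,0]]]}}

```text
clock: 8.0
position: [0.4467, 0.1625, 0.0851]
ee_rot: [-0.812, 3.034, -0.0]
force: [-0.0, 0.0, -5.0]
width: 0.477
gripper_force: 44.9
```

```bash
python3 - <<'E'
from h import *
from cell import arm
s=arm.observe();print(s["force"],s["clock"]);plan(s,[.446,.1615,.0345],120)
E
```

```text
[-0.04956171  0.03653372 -4.961334  ] 8.0
yaw now 120.0 turn tz -0.0005 rad rotvec [-0.0002  0.0007 -0.0005] shift [ 0.0011 -0.0005  0.0506] from [0.4467 0.1625 0.0851] q [-0.54  0.41  0.1   2.11 -0.07  0.62  1.7 ]
```

Call:
{"method": "arm_command", "body": {"targets": [[[0.001,-0.0005,0.02,0,0,0],[0,0,0.02,0,0,0],[0,0,0.006,0,0,0],[0,0,0.003,0,0,0],[0,0,0.0015,0,0,0],[0,0,0,0,0,0],[0,0,0,0,0,0]]]}}

```text
clock: 8.88
position: [0.446, 0.1618, 0.0342]
ee_rot: [-0.816, 3.033, 0.0]
force: [0.9, -0.4, -1.6]
width: 0.474
gripper_force: 44.9
```

Call:
{"method": "arm_command", "body": {"targets": [[[0,0,0,0,0,0],[0,0,0,0,0,0],[0,0,0,0,0,0],[0,0,0,0,0,0]]], "jaw": 0.07}}

```text
clock: 9.38
position: [0.4456, 0.1616, 0.0338]
ee_rot: [-0.816, 3.034, 0.0]
force: [-0.4, 0.9, -0.8]
width: 0.762
gripper_force: 0.0
```

Call:
{"method": "arm_command", "body": {"targets": [[[0,0,-0.02,0,0,0],[0,0,-0.04,0,0,0],[0,0,-0.05,0,0,0],[0,0,-0.05,0,0,0],[0,0,0,0,0,0.1727],[0,0,0,0,0,0.1727],[0,0,0,0,0,0.1727],[0,0,0,0,0,0.1727],[0,0,0,0,0,0.1727],[0,0,0,0,0,0.1727]]]}}

```text
clock: 10.62
position: [0.4454, 0.1615, 0.1937]
ee_rot: [-0.802, -3.037, 0.0]
force: [0.1, -0.2, 0.1]
width: 0.762
gripper_force: 0.0
```

Call:
{"method": "arm_command", "body": {"targets": [[[0,0,0,0,0,0.1727],[0,0,0,0,0,0.1727],[0,0,0,0,0,0.1727],[0,0,0,0,0,0.1727],[0,0,0,0,0,0.1727],[0,0,0,0,0,0.1727],[0,0,0,0,0,0.1727],[0,0,0,0,0,0.1727],[0,0,0,0,0,0.1727],[0,0,0,0,0,0.1727]]]}}

```text
clock: 11.88
position: [0.4453, 0.1616, 0.1937]
ee_rot: [-2.83, -1.364, 0.0]
force: [-0.1, 0.2, 0.2]
width: 0.763
gripper_force: 0.0
```

Call:
{"method": "arm_command", "body": {"targets": [[[0,0,0,0,0,0.1727],[0,0,0,0,0,0.1727],[0,0,0,0,0,0.1727],[0,0,0,0,0,0]]]}}

```text
clock: 12.38
position: [0.4453, 0.1617, 0.1936]
ee_rot: [3.083, 0.604, -0.0]
force: [0.0, -0.3, 0.4]
width: 0.761
gripper_force: 0.0
```

```bash
python3 - <<'E'
from h import *
from cell import arm
s=arm.observe();print(s["force"],s["clock"]);plan(s,[.4425-.0093,-.2405-.0037,.12],-68)
d=arm.get_image("top");c=d["pixels"][190:290,80:210,::-1];cv2.imwrite("pics/t2.png",cv2.resize(c,(780,600),interpolation=cv2.INTER_CUBIC));pickle.dump(d,open("top2.pkl","wb"))
E
```

```text
[ 0.00225098 -0.34583736  0.38871627] 12.375
yaw now -67.8 turn tz 0.0032 rad rotvec [0.0002 0.0003 0.0032] shift [-0.1633  0.3718  0.0736] from [0.4453 0.1617 0.1936] q [-1.1   0.3   0.81  2.04 -0.27  0.91 -1.33]
```

View pics/t2.png

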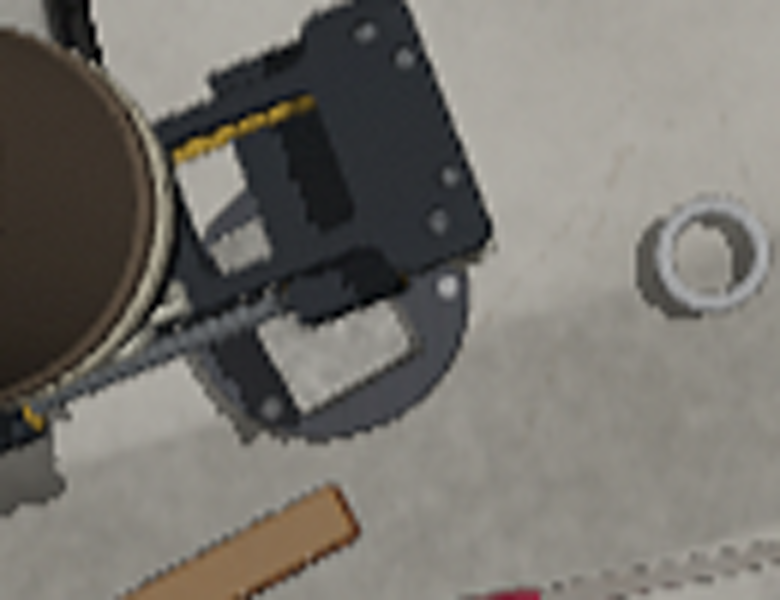

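The arm hides most of the base, but the block is visible on it around (340,350), apparently flat. Next I go to the narrow ring.

Call:
{"method": "arm_command", "body": {"targets": [[[-0.0163,0.0372,0,0,0,0],[-0.0163,0.0372,0,0,0,0],[-0.0163,0.0372,0,0,0,0],[-0.0163,0.0372,0,0,0,0],[-0.0163,0.0372,0,0,0,0],[-0.0163,0.0372,0,0,0,0],[-0.0163,0.0372,0,0,0,0],[-0.0163,0.0372,0.01,0,0,0],[-0.0163,0.0372,0.015,0,0,0],[-0.0163,0.0372,0.01,0,0,0]]]}}

```text
clock: 13.68
position: [0.4343, -0.2455, 0.1581]
ee_rot: [-3.081, -0.609, 0.0]
force: [0.6, 1.0, 1.2]
width: 0.762
gripper_force: 0.0
```

Call:
{"method": "arm_command", "body": {"targets": [[[0,0,0.018,0,0,0],[0,0,0.02,0,0,0],[0,0,0,0,0,0],[0,0,0,0,0,0]]]}}

```text
clock: 14.18
position: [0.4347, -0.2445, 0.1213]
ee_rot: [3.083, 0.605, 0.001]
force: [0.2, -0.3, -0.3]
width: 0.761
gripper_force: 0.0
```

```bash
python3 - <<'E'
from h import *
from cell import arm
w,T,s=wshot("w3");print(s["joints"].round(2))
d=arm.get_image("top");c=d["pixels"][190:290,80:210,::-1];cv2.imwrite("pics/t3.png",cv2.resize(c,(780,600),interpolation=cv2.INTER_CUBIC));pickle.dump(d,open("top3.pkl","wb"))
E
```

```text
clock 14.175 F [ 0.2 -0.3 -0.3] w 0.7609576928133499 0.0
[-0.16  0.47  0.77  2.07 -0.46  0.78 -0.29]
```

View pics/w3.png

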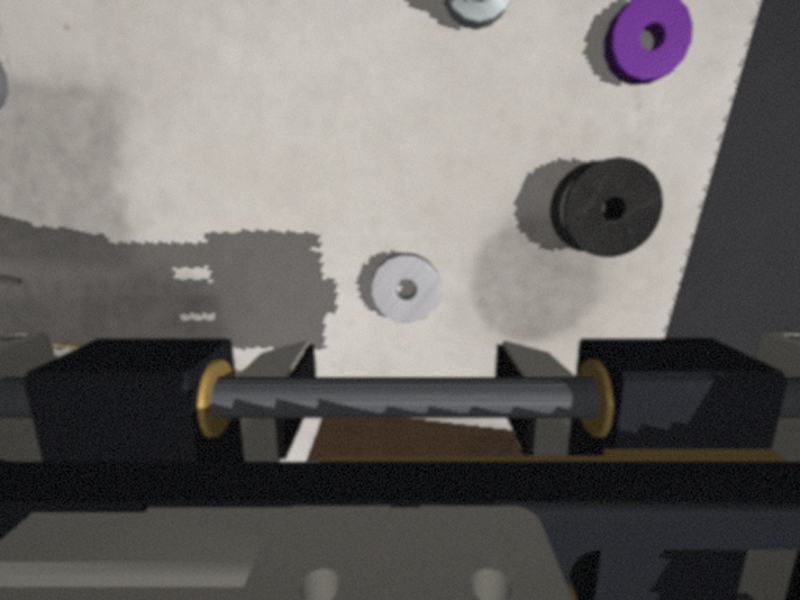

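View pics/t3.png

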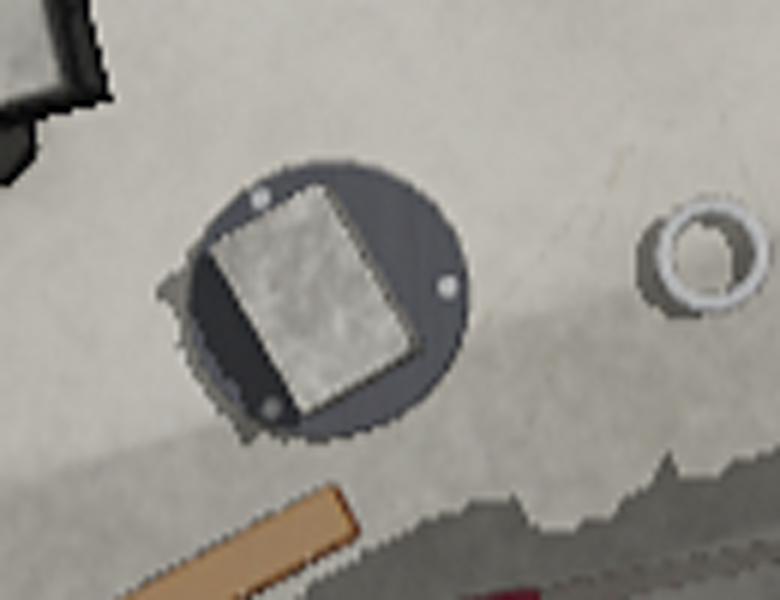

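The top crop shows the block flat on the base with top corners (318,184), (416,346), (303,412) and (212,245); the rim spans x 188–468 and y 160–440. The wrist view shows the narrow ring centred at (407,289).

```bash
python3 - <<'E'
from h import *
d=pickle.load(open("top3.pkl","rb"));f=lambda x,y,z:world(d,80+x/6-.4,190+y/6-.4,z)
b=np.mean([f(x,y,.038) for x,y in[(318,184),(416,346),(303,412),(212,245)]],0);print("block",b,"base",f(328,300,.01))
w,T,s=pickle.load(open("w3.pkl","rb"))
a=np.mean([wpt("w3",u,v,.012) for u,v in[(407,289),(372,288),(441,288),(407,254),(407,322)]],0);print("ring",a,wpt("w3",407,289,.012))
plan(s,[a[0],a[1],.0215],-68)
E
```

```text
block [0.44435524 0.1604829  0.038     ] base [0.44447977 0.16100715 0.01      ]
ring [ 0.44598586 -0.24134827  0.012     ] [ 0.4457349  -0.24157727  0.012     ]
yaw now -67.8 turn tz 0.0035 rad rotvec [ 0.0002 -0.0004  0.0035] shift [0.0116 0.0013 0.0998] from [ 0.4347 -0.2445  0.1213] q [-0.16  0.47  0.77  2.07 -0.46  0.78 -0.29]
```

Call:
{"method": "arm_command", "body": {"targets": [[[0.011,0.0006,0.02,0,0,0],[0,0,0.025,0,0,0],[0,0,0.025,0,0,0],[0,0,0.02,0,0,0],[0,0,0.0095,0,0,0],[0,0,0,0,0,0],[0,0,0,0,0,0]]]}}

```text
clock: 15.15
position: [0.4455, -0.2411, 0.022]
ee_rot: [3.083, 0.603, 0.002]
force: [0.2, -0.3, -0.3]
width: 0.761
gripper_force: 0.0
```

Call:
{"method": "arm_command", "body": {"targets": [[[0,0,0,0,0,0],[0,0,0,0,0,0],[0,0,0,0,0,0],[0,0,0,0,0,0],[0,0,0,0,0,0]]], "jaw": 0.03, "newtons": 20}}

```text
clock: 15.78
position: [0.445, -0.2408, 0.0213]
ee_rot: [3.083, 0.602, 0.0]
force: [-0.4, 0.9, 3.6]
width: 0.441
gripper_force: 20.0
```

Call:
{"method": "arm_command", "body": {"targets": [[[0,0,-0.01,0,0,0],[0,0,-0.025,0,0,0],[0,0,-0.04,0,0,0],[0,0,-0.04,0,0,0],[0,0,-0.03,0,0,0],[0,0,-0.02,0,0,0],[0,0,0,0,0,0]]]}}

```text
clock: 16.65
position: [0.4455, -0.2412, 0.1877]
ee_rot: [3.082, 0.602, 0.004]
force: [0.2, -0.5, -0.4]
width: 0.441
gripper_force: 20.0
```

Call:
{"method": "arm_command", "body": {"targets": [[[0.0153,-0.0372,0,0,0,0],[0.0153,-0.0372,0,0,0,0],[0.0153,-0.0372,0,0,0,0],[0.0153,-0.0372,0,0,0,0],[0.0153,-0.0372,0,0,0,0],[0.0153,-0.0372,0,0,0,0],[0.0153,-0.0372,0,0,0,0],[0.0153,-0.0372,0,0,0,0],[0.0153,-0.0372,0,0,0,0],[0.0153,-0.0372,0,0,0,0]]]}}

```text
clock: 17.9
position: [0.4459, 0.1625, 0.1855]
ee_rot: [3.083, 0.602, -0.002]
force: [0.1, -0.5, 0.4]
width: 0.44
gripper_force: 20.0
```

Call:
{"method": "arm_command", "body": {"targets": [[[0,0,0.03,0,0,0],[0,0,0.03,0,0,0],[0,0,0,0,0,0],[0,0,0,0,0,0]]]}}

```text
clock: 18.4
position: [0.4469, 0.161, 0.1267]
ee_rot: [3.083, 0.601, 0.0]
force: [1.2, -0.1, -0.9]
width: 0.444
gripper_force: 20.0
```

```bash
python3 - <<'E'
from h import *
from cell import arm
s=arm.observe();print(s["force"],s["width"]);plan(s,[.4456,.1616,.06],-67.8)
E
```

```text
[ 1.16794252 -0.06137102 -0.91580777] 0.4444624640664063
yaw now -67.9 turn tz -0.0024 rad rotvec [ 0.0003  0.0001 -0.0024] shift [-0.001  -0.001   0.0667] from [0.4469 0.161  0.1267] q [-1.04  0.42  0.77  2.11 -0.42  0.76 -1.19]
```

Call:
{"method": "arm_command", "body": {"targets": [[[-0.001,-0.001,0.025,0,0,0],[0,0,0.025,0,0,0],[0,0,0.012,0,0,0],[0,0,0.003,0,0,0],[0,0,0.002,0,0,0],[0,0,0,0,0,0],[0,0,0,0,0,0]]]}}

```text
clock: 19.27
position: [0.4457, 0.1621, 0.0597]
ee_rot: [-3.083, -0.603, -0.001]
force: [0.5, -0.9, -0.2]
width: 0.442
gripper_force: 20.0
```

```bash
python3 - <<'E'
from h import *
from cell import arm
s=arm.observe();print(s["force"],s["width"]);plan(s,[.4456,.1616,.0595],-67.8)
E
```

```text
[ 0.49032531 -0.88793775 -0.19177305] 0.4420432023360048
yaw now -67.9 turn tz -0.0015 rad rotvec [-0.0002 -0.0008 -0.0015] shift [-0.0003  0.0005  0.0002] from [0.4457 0.1621 0.0597] q [-0.94  0.52  0.65  2.17 -0.55  0.62 -1.07]
```

Call:
{"method": "arm_command", "body": {"targets": [[[0,0,0.0004,0,0,0],[0,0,0,0,0,0],[0,0,0,0,0,0],[0,0,0,0,0,0]]], "jaw": 0.065}}

```text
clock: 19.77
position: [0.4454, 0.162, 0.0588]
ee_rot: [-3.083, -0.602, -0.0]
force: [0.1, -0.0, 0.2]
width: 0.705
gripper_force: 0.0
```

Call:
{"method": "arm_command", "body": {"targets": [[[0,0,-0.02,0,0,0],[0,0,-0.04,0,0,0],[0,0,-0.04,0,0,0],[-0.01,0,-0.02,0,0,0],[-0.01,0,0,0,0,0],[0,0,0,0,0,0],[0,0,0,0,0,0]]]}}

```text
clock: 20.65
position: [0.4265, 0.1545, 0.1781]
ee_rot: [3.083, 0.603, -0.001]
force: [-0.2, 0.7, -0.1]
width: 0.709
gripper_force: 0.0
```

```bash
python3 - <<'E'
from h import *
w,T,s=wshot("w4");print(s["position"])
plan(s,[.585-.0093,.066-.0037,.11],-68)
E
```

```text
clock 20.65 F [-0.2  0.7 -0.1] w 0.7094778711785084 0.0
[0.42653556 0.15447778 0.17813664]
yaw now -67.9 turn tz 0.0021 rad rotvec [0.0003 0.001  0.0021] shift [0.1038 0.1413 0.0681] from [0.4265 0.1545 0.1781] q [-1.15  0.3   0.87  2.11 -0.3   0.86 -1.29]
```

View pics/w4.png

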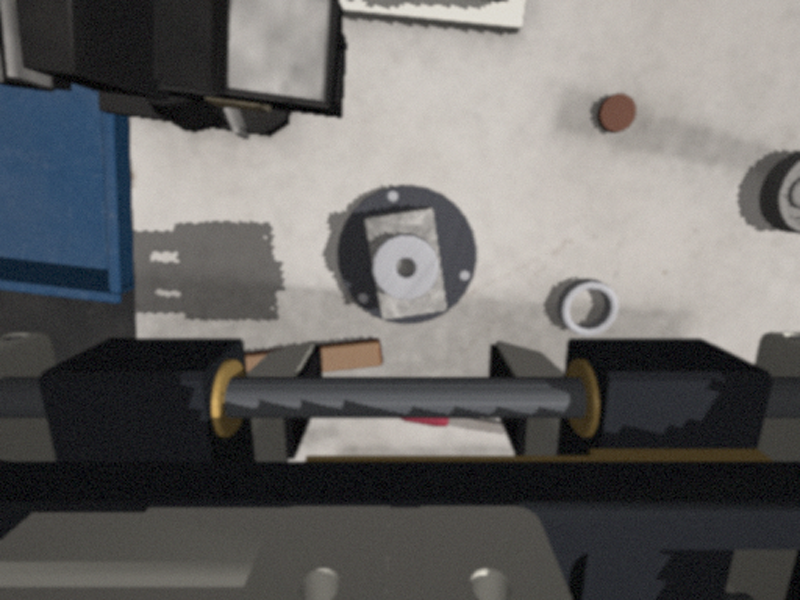

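The stack so far: the narrow ring's hole is at (407,267) and it lies well centred on the block. The disc is at (617,113).

Call:
{"method": "arm_command", "body": {"targets": [[[0.0208,0.0283,0,0,0,0],[0.0208,0.0283,0.01,0,0,0],[0.0208,0.0283,0.018,0,0,0],[0.0208,0.0283,0.02,0,0,0],[0.0206,0.0281,0.02,0,0,0],[0,0,0,0,0,0],[0,0,0,0,0,0]]]}}

```text
clock: 21.58
position: [0.5757, 0.0626, 0.1102]
ee_rot: [3.083, 0.602, -0.002]
force: [0.3, 0.7, -0.1]
width: 0.707
gripper_force: 0.0
```

```bash
python3 - <<'E'
from h import *
h=wpt("w4",407,267,.05);b=np.mean([wpt("w4",u,v,.038) for u,v in[(366,218),(433,209),(446,309),(383,319)]],0);print("hole",h,"block",b,"disc rough",wpt("w4",617,111,.006))
w,T,s=wshot("w5");print(s["position"])
E
```

```text
hole [0.44655893 0.1609546  0.05      ] block [0.44579894 0.16049095 0.038     ] disc rough [0.58936095 0.06791271 0.006     ]
clock 21.575 F [ 0.3  0.7 -0.1] w 0.7074505609817371 0.0
[0.57567799 0.06255314 0.11020433]
```

View pics/w5.png

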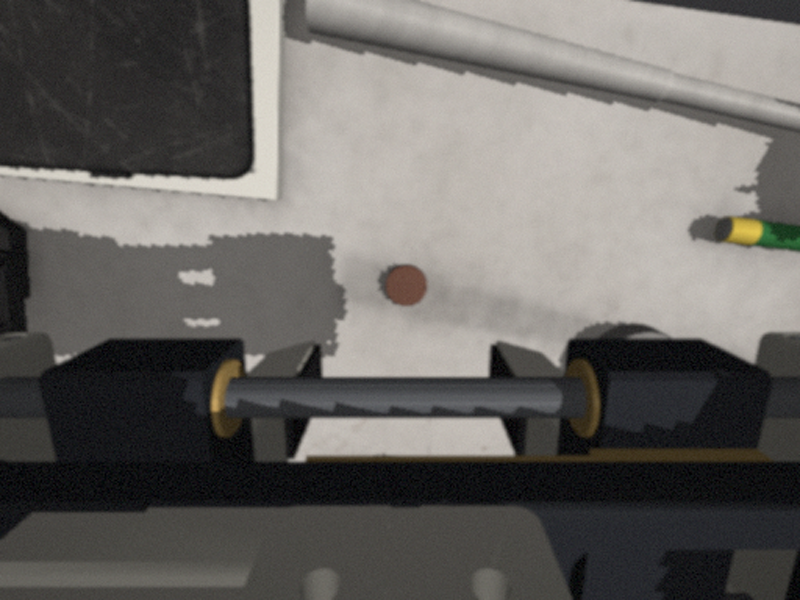

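The disc top face is centred at (406,285).

```bash
python3 - <<'E'
from h import *
w,T,s=pickle.load(open("w5.pkl","rb"));a=wpt("w5",406.5,285,.006);print(a);plan(s,[a[0],a[1],.0205],-67.8)
E
```

```text
[0.58960651 0.06704196 0.006     ]
yaw now -67.9 turn tz -0.0020 rad rotvec [-0.0002  0.0015 -0.002 ] shift [0.0146 0.0011 0.0897] from [0.5757 0.0626 0.1102] q [-0.69  0.6   0.72  1.88 -0.51  0.86 -0.9 ]
```

Call:
{"method": "arm_command", "body": {"targets": [[[0.0145,0.0011,0.02,0,0,0],[0,0,0.025,0,0,0],[0,0,0.025,0,0,0],[0,0,0.015,0,0,0],[0,0,0.0047,0,0,0],[0,0,0,0,0,0],[0,0,0,0,0,0]]]}}

```text
clock: 22.5
position: [0.5906, 0.0671, 0.022]
ee_rot: [-3.083, -0.602, -0.002]
force: [0.1, -0.3, 0.0]
width: 0.707
gripper_force: 0.0
```

Call:
{"method": "arm_command", "body": {"targets": [[[0,0,0,0,0,0],[0,0,0,0,0,0],[0,0,0,0,0,0],[0,0,0,0,0,0],[0,0,0,0,0,0],[0,0,0,0,0,0]]], "jaw": 0.014, "newtons": 12}}

```text
clock: 23.25
position: [0.5901, 0.067, 0.0211]
ee_rot: [3.083, 0.602, 0.0]
force: [-0.6, -0.0, 0.1]
width: 0.24
gripper_force: 11.9
```

Call:
{"method": "arm_command", "body": {"targets": [[[0,0,-0.01,0,0,0],[0,0,-0.025,0,0,0],[0,0,-0.03,0,0,0],[0,0,-0.035,0,0,0],[0,0,-0.02,0,0,0],[-0.0195,-0.0283,0,0,0,0],[-0.0195,-0.0283,0,0,0,0],[-0.0195,-0.0283,0,0,0,0],[-0.0195,-0.0283,0,0,0,0],[-0.0195,-0.0283,0,0,0,0]]]}}

```text
clock: 24.5
position: [0.4453, 0.162, 0.1412]
ee_rot: [-3.083, -0.602, 0.0]
force: [0.3, 0.1, 0.3]
width: 0.238
gripper_force: 11.9
```

Call:
{"method": "arm_command", "body": {"targets": [[[0,0,0.02,0,0,0],[0,0,0.02,0,0,0],[0,0,0,0,0,0],[0,0,0,0,0,0]]]}}

```text
clock: 25.0
position: [0.4468, 0.1613, 0.1017]
ee_rot: [3.083, 0.602, 0.001]
force: [-0.1, -0.2, -1.6]
width: 0.239
gripper_force: 11.9
```

```bash
python3 - <<'E'
from h import *
from cell import arm
s=arm.observe();print(s["force"],s["width"]);plan(s,[.4465,.1613,.0713],-67.8)
E
```

```text
[-0.12027897 -0.18405893 -1.57730822] 0.2390142874512261
yaw now -67.9 turn tz -0.0021 rad rotvec [ 0.0001 -0.0003 -0.0021] shift [-0.0002 -0.0001  0.0304] from [0.4468 0.1613 0.1017] q [-1.02  0.47  0.76  2.14 -0.49  0.72 -1.12]
```

Call:
{"method": "arm_command", "body": {"targets": [[[0,0,0.015,0,0,0],[0,0,0.01,0,0,0],[0,0,0.003,0,0,0],[0,0,0.002,0,0,0],[0,0,0,0,0,0],[0,0,0,0,0,0],[0,0,0,0,0,0]]]}}

```text
clock: 25.88
position: [0.4466, 0.1615, 0.0713]
ee_rot: [-3.083, -0.602, -0.001]
force: [-0.6, -0.2, 0.3]
width: 0.239
gripper_force: 11.9
```

Call:
{"method": "arm_command", "body": {"targets": [[[0,0,0.0002,0,0,0],[0,0,0,0,0,0],[0,0,0,0,0,0],[0,0,0,0,0,0]]], "jaw": 0.045}}

```text
clock: 26.38
position: [0.4464, 0.1615, 0.0709]
ee_rot: [-3.083, -0.603, 0.0]
force: [-0.7, -0.5, 0.2]
width: 0.486
gripper_force: 0.0
```

Call:
{"method": "arm_command", "body": {"targets": [[[0,0,-0.015,0,0,0],[0,0,-0.03,0,0,0],[0,0,-0.03,0,0,0],[-0.01,0,-0.03,0,0,0],[-0.01,0,0,0,0,0],[0,0,0,0,0,0],[0,0,0,0,0,0]]]}}

```text
clock: 27.25
position: [0.4277, 0.154, 0.1755]
ee_rot: [3.083, 0.603, -0.001]
force: [0.5, -0.2, 0.5]
width: 0.491
gripper_force: 0.0
```

```bash
python3 - <<'E'
from h import *
w,T,s=wshot("w6");print(s["position"])
c=w["pixels"][110:230,180:340,::-1];cv2.imwrite("pics/w6c.png",cv2.resize(c,(800,600),interpolation=cv2.INTER_CUBIC))
E
```

```text
clock 27.25 F [ 0.5 -0.2  0.5] w 0.49113375784181196 0.0
[0.42768865 0.15400105 0.17553587]
```

View pics/w6c.png

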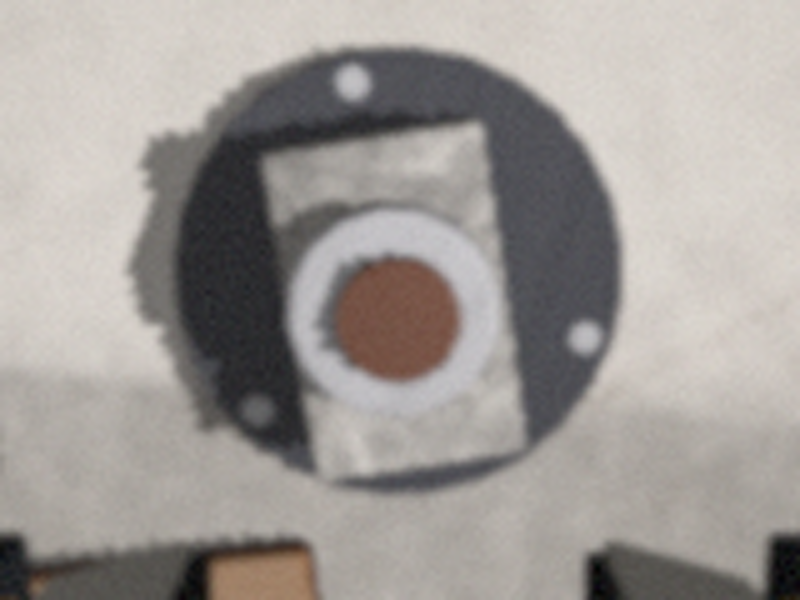

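The disc, centred at (397,319), sits centred on the ring, centred at (394,311); the small offset is parallax. Next is the foot.

Call:
{"method": "arm_command", "body": {"targets": [[[0,0,-0.02,0,0,-0.1785],[0,0,0,0,0,-0.1785],[0,0,0,0,0,-0.1785],[0,0,0,0,0,-0.1785],[0,0,0,0,0,-0.1785],[0,0,0,0,0,-0.1785],[0,0,0,0,0,-0.1785],[0,0,0,0,0,-0.1785],[0,0,0,0,0,-0.1785],[0,0,0,0,0,-0.1785]]], "jaw": 0.06}}

```text
clock: 28.55
position: [0.428, 0.1537, 0.1953]
ee_rot: [-1.458, -2.782, 0.002]
force: [-0.2, 0.1, -0.3]
width: 0.654
gripper_force: 0.0
```

Call:
{"method": "arm_command", "body": {"targets": [[[0,0,0,0,0,-0.1785],[0,0,0,0,0,-0.1785],[0,0,0,0,0,-0.1785],[0,0,0,0,0,0]]]}}

```text
clock: 29.05
position: [0.428, 0.1536, 0.1954]
ee_rot: [-0.681, -3.066, 0.001]
force: [-0.7, 0.1, -0.3]
width: 0.657
gripper_force: 0.0
```

```bash
python3 - <<'E'
from h import *
from cell import arm
print("disc",wpt("w6",(180+397/5)*1.5625,(110+319/5)*1.5625,.056),"ring",wpt("w6",(180+394/5)*1.5625,(110+311/5)*1.5625,.05))
plan(arm.observe(),[.603+.0091,-.2125-.0042,.12],65)
E
```

```text
disc [0.44611605 0.1610015  0.056     ] ring [0.44634412 0.16171198 0.05      ]
yaw now 65.0 turn tz -0.0006 rad rotvec [-0.0009 -0.0005 -0.0006] shift [-0.3234 -0.2578  0.0754] from [0.428  0.1536 0.1954] q [-0.81  0.22  0.41  2.06 -0.11  0.88  0.8 ]
```

Call:
{"method": "arm_command", "body": {"targets": [[[-0.0323,-0.0258,0,0,0,0],[-0.0323,-0.0258,0,0,0,0],[-0.0323,-0.0258,0,0,0,0],[-0.0323,-0.0258,0,0,0,0],[-0.0323,-0.0258,0,0,0,0],[-0.0323,-0.0258,0,0,0,0],[-0.0323,-0.0258,0,0,0,0],[-0.0323,-0.0258,0,0,0,0],[-0.0323,-0.0258,0,0,0,0],[-0.0323,-0.0258,0,0,0,0]]]}}

```text
clock: 30.3
position: [0.6126, -0.2174, 0.1952]
ee_rot: [-0.685, -3.065, 0.0]
force: [-0.1, -0.4, 1.0]
width: 0.657
gripper_force: 0.0
```

Call:
{"method": "arm_command", "body": {"targets": [[[0,0,0.025,0,0,0],[0,0,0.025,0,0,0],[0,0,0.025,0,0,0],[0,0,0,0,0,0],[0,0,0,0,0,0]]]}}

```text
clock: 30.92
position: [0.6124, -0.2165, 0.1215]
ee_rot: [0.681, 3.066, -0.001]
force: [0.2, -0.7, 0.6]
width: 0.652
gripper_force: 0.0
```

```bash
python3 - <<'E'
from h import *
w,T,s=wshot("w7");print(s["position"],s["joints"].round(2))
E
```

```text
clock 30.925 F [ 0.2 -0.7  0.6] w 0.652053685994065 0.0
[ 0.61244996 -0.21648463  0.12152248] [-0.04  0.62  0.47  1.67 -0.33  0.93  1.68]
```

View pics/w7.png

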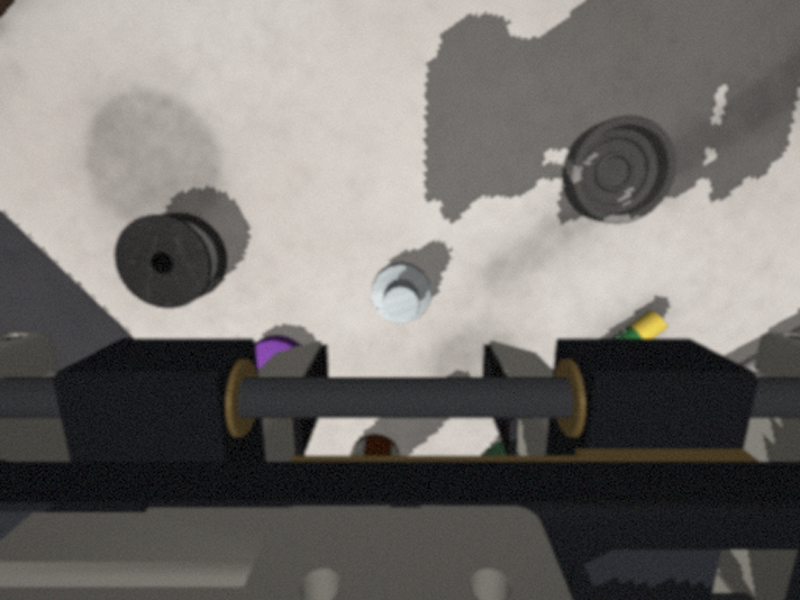

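The stem top is centred at (401,303), the flange at (402,292). The purple ring is at (275,350) and clear of the fingers.

```bash
python3 - <<'E'
from h import *
w,T,s=pickle.load(open("w7.pkl","rb"));a=wpt("w7",401,303,.036);b=wpt("w7",402,292,.012);print(a,b)
c=(a+b)/2;plan(s,[c[0],c[1],.036],65)
M=R.from_rotvec(s["ee_rot"]).as_matrix();print("purple tool",M.T@(wpt("w7",278,340,.012)-s["position"]))
E
```

```text
[ 0.60436292 -0.21489536  0.036     ] [ 0.6040676  -0.21432873  0.012     ]
yaw now 65.0 turn tz -0.0008 rad rotvec [-0.0002  0.0006 -0.0008] shift [ 0.0083 -0.0018  0.0855] from [ 0.6124 -0.2165  0.1215] q [-0.04  0.62  0.47  1.67 -0.33  0.93  1.68]
purple tool [-0.02112658 -0.07669777  0.10955086]
```

Call:
{"method": "arm_command", "body": {"targets": [[[0.0083,-0.0018,0.02,0,0,0],[0,0,0.025,0,0,0],[0,0,0.025,0,0,0],[0,0,0.0115,0,0,0],[0,0,0.004,0,0,0],[0,0,0,0,0,0],[0,0,0,0,0,0]]], "jaw": 0.05}}

```text
clock: 31.85
position: [0.6043, -0.2146, 0.0363]
ee_rot: [0.678, 3.066, -0.0]
force: [0.1, 0.7, 0.6]
width: 0.544
gripper_force: 0.0
```

Call:
{"method": "arm_command", "body": {"targets": [[[0,0,0,0,0,0],[0,0,0,0,0,0],[0,0,0,0,0,0],[0,0,0,0,0,0],[0,0,0,0,0,0]]], "jaw": 0.01, "newtons": 20}}

```text
clock: 32.48
position: [0.6038, -0.2144, 0.0355]
ee_rot: [0.678, 3.067, 0.0]
force: [-0.5, 0.4, 1.6]
width: 0.213
gripper_force: 20.0
```

Call:
{"method": "arm_command", "body": {"targets": [[[0,0,-0.01,0,0,0],[0,0,-0.025,0,0,0],[0,0,-0.035,0,0,0],[0,0,-0.04,0,0,0],[0,0,-0.035,0,0,0],[0,0,-0.015,0,0,0],[0,0,0,0,0,0]]]}}

```text
clock: 33.35
position: [0.6041, -0.2144, 0.196]
ee_rot: [0.678, 3.066, 0.0]
force: [-0.2, -0.7, -1.7]
width: 0.215
gripper_force: 20.0
```

Call:
{"method": "arm_command", "body": {"targets": [[[0.0302,0.0274,0,0,0,0],[0.0302,0.0274,0,0,0,0],[0.0302,0.0274,0,0,0,0],[0.0302,0.0274,0,0,0,0],[0.0302,0.0274,0,0,0,0],[0.0302,0.0274,0,0,0,0],[0.0302,0.0274,0,0,0,0],[0.0302,0.0274,0,0,0,0],[0.0302,0.0274,0,0,0,0],[0.0297,0.0271,0,0,0,0]]]}}

```text
clock: 34.6
position: [0.4441, 0.1619, 0.194]
ee_rot: [-0.677, -3.066, 0.003]
force: [0.2, 0.0, -1.7]
width: 0.214
gripper_force: 20.0
```

Call:
{"method": "arm_command", "body": {"targets": [[[0,0,0,0,0,-0.175],[0,0,0,0,0,-0.175],[0,0,0,0,0,-0.175],[0,0,0,0,0,-0.175],[0,0,0.03,0,0,0],[0,0,0.03,0,0,0],[0,0,0,0,0,0],[0,0,0,0,0,0]]]}}

```text
clock: 35.6
position: [0.4457, 0.1609, 0.1355]
ee_rot: [0.415, -3.113, 0.001]
force: [0.3, 0.6, -1.0]
width: 0.212
gripper_force: 20.0
```

```bash
python3 - <<'E'
from h import *
from cell import arm
s=arm.observe();print(s["force"],s["width"],s["clock"]);plan(s,[.4462,.1612,.0915],105)
E
```

```text
[ 0.27328121  0.58836293 -0.97289352] 0.21212849657478042 35.6
yaw now 105.2 turn tz 0.0029 rad rotvec [-0.0003 -0.0007  0.0029] shift [-0.0006  0.0002  0.044 ] from [0.4457 0.1609 0.1355] q [-0.69  0.33  0.29  2.08 -0.14  0.75  1.52]
```

Call:
{"method": "arm_command", "body": {"targets": [[[-0.0006,0.0002,0.02,0,0,0],[0,0,0.015,0,0,0],[0,0,0.005,0,0,0],[0,0,0.0025,0,0,0],[0,0,0.001,0,0,0],[0,0,0,0,0,0],[0,0,0,0,0,0],[0,0,0,0,0,0]]]}}

```text
clock: 36.6
position: [0.4464, 0.1614, 0.0921]
ee_rot: [-0.415, 3.114, 0.0]
force: [-0.5, 0.6, -1.6]
width: 0.211
gripper_force: 20.0
```

Call:
{"method": "arm_command", "body": {"targets": [[[0,0,0.0004,0,0,0],[0,0,0.0002,0,0,0],[0,0,0,0,0,0],[0,0,0,0,0,0]]]}}

```text
clock: 37.1
position: [0.4463, 0.1613, 0.0913]
ee_rot: [0.415, -3.114, -0.0]
force: [-0.1, -0.4, -0.7]
width: 0.211
gripper_force: 20.0
```

Call:
{"method": "arm_command", "body": {"targets": [[[0,0,0,0,0,0],[0,0,0,0,0,0],[0,0,0,0,0,0],[0,0,0,0,0,0]]], "jaw": 0.05}}

```text
clock: 37.6
position: [0.4463, 0.1613, 0.0913]
ee_rot: [-0.415, 3.114, 0.0]
force: [0.6, 0.7, 0.3]
width: 0.537
gripper_force: 0.0
```

Call:
{"method": "arm_command", "body": {"targets": [[[0,0,-0.015,0,0,0],[0,0,-0.03,0,0,0],[0,0,-0.03,0,0,0],[-0.01,0,-0.02,0,0,0],[-0.01,0,0,0,0,0],[0,0,0,0,0,0],[0,0,0,0,0,0]]]}}

```text
clock: 38.48
position: [0.4648, 0.1661, 0.1854]
ee_rot: [0.414, -3.112, 0.001]
force: [-0.8, 0.2, 0.4]
width: 0.546
gripper_force: 0.0
```

```bash
python3 - <<'E'
from h import *
from cell import arm
w,T,s=wshot("w8");print(s["position"])
c=w["pixels"][110:230,180:340,::-1];cv2.imwrite("pics/w8c.png",cv2.resize(c,(800,600),interpolation=cv2.INTER_CUBIC))
E
```

```text
clock 38.475 F [-0.8  0.2  0.4] w 0.5456893959474688 0.0
[0.46478713 0.1661474  0.18542147]
```

View pics/w8c.png

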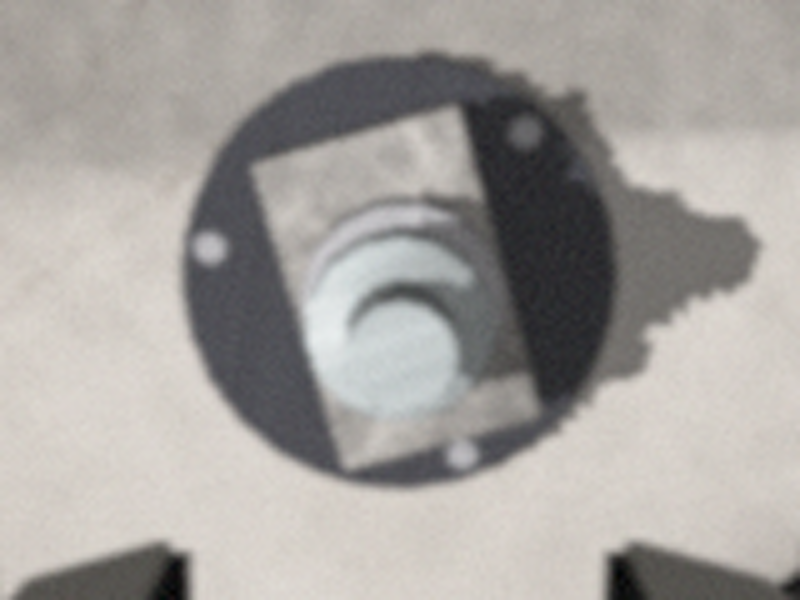

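The foot stands upright, with the flange at (400,325) and the stem top at (405,352). I'll check the centres numerically, then hand in.

```bash
python3 - <<'E'
from h import *
f=lambda x,y,z:wpt("w8",(180+x/5)*1.5625,(110+y/5)*1.5625,z)
st,fl,bl=f(405,352,.092),f(400,325,.068),np.mean([f(*p,.038) for p in[(250,163),(460,103),(540,412),(345,470)]],0)
print(st,fl,bl,f(399,270,.01))
E
```

```text
[0.44693757 0.16272902 0.092     ] [0.44687125 0.1618981  0.068     ] [0.44533465 0.1614471  0.038     ] [0.44489048 0.16130152 0.01      ]
```

All the centres agree within about 2 mm, so I'm handing in.

```bash
python3 -c "
from cell import arm
print(arm.sign_off())"
```

```text
the job is handed in; nothing more can be done
None
```

The stack is built on the press base in the order asked (block, narrow ring die, copper disc, pressing foot), with centres within about 2 mm of each other by the wrist camera, and handed in at about 38 s; the verdict was not shown.

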